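# Pack the last spice jar and fold the carton shut

## Robot

A 6-joint arm with a two-finger parallel gripper is mounted at the origin on a cart in front of the work surface, level with it; the furniture and walls round the work are solid. World frame = base frame: x ahead of the robot, y to its left, z up, the work surface at z = 0. Lengths are in m, angles in degrees, forces in N, time in s.
With the tool pointing down it reaches from about 0.35 to 0.875 m from the base axis. Payload 4.2 kg.
Tool frame: the origin (TCP) lies between the finger pads; the fingertips stand 8 mm ahead of it and the grasp point (between the pads) lies 11 mm behind it; x points along the fingers, y is the direction in which the jaws open and shut, and the axes are right-handed (so a half turn about x gives the same grasp; the last joint's range is limited). The gripper opens to 87 mm and grips with 3 to 60 N. Pads are 19 mm wide; open, the fingers measure 117 mm over their backs; the gripper's body (75 mm by 190 mm) begins 51 mm behind the grasp point.
Start: joints at [85.634, 22.042, 0.453, 0, -68.411, -14.817], TCP at [0.205, 0.59, 0.231] pointing down, gripper open.
Joint ranges: [-179.83, 179.83], [-69.29, 118.12], [-61.27, 80.66], [-181.25, 117.63], [-171.15, -9.14], [-177.46, 177.46]. Speed limits (degrees/s): [159.86, 159.86, 180, 180, 180, 180].

## Interface

Orientations are given as a 3x3 rotation matrix whose columns are the frame's x, y, z axes.
In Python, from station import r gives the robot as it stands. The module is installed in compiled form; this text tells all that it offers.
- The arm moves only by the tool move_arm, never from a script. Its argument "increments" is one flat list of numbers, 7 for each row, row after row: the turn, a rotation vector about the tool's x, y, z in degrees, then the shift along the tool's x, y, z in m, then the finger opening in m, from 0 to 0.087. A call has 1 to 12 rows; each row is the pose to reach, as a shift and turn from the pose commanded when the call began, along the tool's axes at that moment; what a row does not reach only later rows make up. A row lasts 1/12 s, in which the tool goes at most 41.7 mm and 7.16 degrees, less where a joint would pass 70% of its speed; a pose out of reach is approached as far as the arm can. A call with a gripper value outside its range is refused whole. The fingers move at their own pace and stop on an object; the grip force is fixed at half the most. Time passes only in rows, so rows that repeat a pose let the fingers close. It gives the time, the measured TCP pose, the force and the opening at its end, in the units of the state.
- r.sense(): the state, without advancing time (a new reading comes with each control period).
- r.capture(name): name is "scene" or "top"; returns the picture (384x512x3 uint8, red, green, blue); there is no depth.
- r.calibration(name): a dict with "fx", "fy", "cx", "cy" (pixels), "rvec" (rotation vector, rad) and "tvec" (3), from world to camera coordinates, as OpenCV has them. Camera axes: x right, y down, z forward; pixel columns grow to the right and rows downward; lengths in m; the calibration is good to about 2 mm. A picture is of the moment at which its call begins. calibration takes no time and is no camera call.
- r.finish_job(): hands the job in, once; it reports no verdict.
The state is a dict: "time_s": time; "joints": joint angles; "joint_velocities": joint speeds; "effort": joint torques, N m; "tcp_pos": TCP position; "ee_rot": TCP orientation; "wrist_force": force on the tool from outside, world axes, zero at the start; "moment": the same for the moment, N m; "gripper_width": opening from 0.0 (shut) to 1.0 (fully open).
Only numpy, scipy, OpenCV 4.12 (cv2) and the standard library are available. Lean on these libraries where they do the work, as an engineer would, in place of code of your own. Each camera call takes 0.05 s, during which the arm holds its last target.

## Task

Finish packing the small cardboard carton: lower the spice jar that is still out upright into the empty cell beside the other two jars, without dropping it in. Then close the carton by folding its two short flaps in first and the two long flaps down over them, until all four lie flat, ready for taping. Do not knock the water glass.

Things in the scene. Friction and masses are not known exactly. Their poses are not given: they have to be found in the camera images.
- carton: open-topped brown cardboard carton, fixed; outside 96 (its x) x 204 (its y) mm, board 3 mm, inner floor 3 mm above the origin, rim 120 mm high. Origin: centre of the underside; x runs across its short side (away from the robot at yaw 0), y along its long side. Partitions 55 mm high at y = -33 and +33 mm make three cells of 90 x 64 mm; the middle and -y cells hold jars up to 105 mm high
- empty_cell (a point): centre of the floor of the empty cell, the one at the carton's +y end
- spice_jar: the jar still to be packed: round glass spice jar with a green label and a black cap, 40 mm across, 105 mm high, 0.11 kg, standing upright on the worktop to the left of the carton; origin at the centre of its underside
- water_glass: clear drinking glass, 79 mm across, 90 mm high, standing empty behind the spice jar; origin at the centre of its underside
- short_left (a joint): angle of the short cardboard flap hinged on the carton's +y wall (left as the robot sees it at yaw 0): 0 = folded in flat over the carton, 1.57 = upright, more = leaning outward. 88 mm wide, 47 mm from crease to free edge, 3 mm thick; stiff crease, it stays where it is left (limit 2.6: swing a far-leaning flap up in an arc); the short flaps lie under the long ones
- short_left_hinge (a point): middle of the crease (hinge line) of flap short_left, in the mid-plane of the board
- short_left_edge (a point): middle of the free edge of flap short_left; moves with the flap
- short_right (a joint): angle of the short cardboard flap hinged on the carton's -y wall (right): 0 = folded in flat over the carton, 1.57 = upright, more = leaning outward. 88 mm wide, 47 mm from crease to free edge, 3 mm thick; stiff crease, it stays where it is left (limit 2.6: swing a far-leaning flap up in an arc); the short flaps lie under the long ones
- short_right_hinge (a point): middle of the crease (hinge line) of flap short_right, in the mid-plane of the board
- short_right_edge (a point): middle of the free edge of flap short_right; moves with the flap
- long_near (a joint): angle of the long cardboard flap hinged on the carton's -x wall (nearest the robot at yaw 0): 0 = folded in flat over the carton, 1.57 = upright, more = leaning outward. 196 mm wide, 47 mm from crease to free edge, 3 mm thick; stiff crease, it stays where it is left (limit 2.6: swing a far-leaning flap up in an arc); the long flaps lie on top of the short ones and nearly meet in the middle
- long_near_hinge (a point): middle of the crease (hinge line) of flap long_near, in the mid-plane of the board
- long_near_edge (a point): middle of the free edge of flap long_near; moves with the flap
- long_far (a joint): angle of the long cardboard flap hinged on the carton's +x wall (farthest from the robot at yaw 0): 0 = folded in flat over the carton, 1.57 = upright, more = leaning outward. 196 mm wide, 47 mm from crease to free edge, 3 mm thick; stiff crease, it stays where it is left (limit 2.6: swing a far-leaning flap up in an arc); the long flaps lie on top of the short ones and nearly meet in the middle
- long_far_hinge (a point): middle of the crease (hinge line) of flap long_far, in the mid-plane of the board. The dish rack's shelf hangs 0.42 m over the worktop from x = 0.64 on: tilt the tool to keep the wrist clear of it
- long_far_edge (a point): middle of the free edge of flap long_far; moves with the flap
Not all that is in view belongs to the job. Leave any blue look-alike of the spice_jar alone.

How it is judged (in metres and radians):
On the way, in this order (a step that is already met when the one before it is completed fails the run):
1. the spice jar stands upright on the floor of the empty cell, let go (x of spice_jar in the frame of carton between -0.045 and 0.045 m and y of spice_jar in the frame of carton between 0.034 and 0.1 m and z of spice_jar in the frame of carton below 0.012 m and angle between spice_jar's own z axis and vertical below 0.2 rad and contact force between the fingers and spice_jar below 0.2 N), for 0.2 s.
2. both short flaps are folded in (within 0.35 rad of flat) while both long flaps are still open (more than 0.8 rad) (value of joint each of short_left, short_right below 0.35 rad and value of joint each of long_near, long_far above 0.8 rad), for 0.2 s.
At the end, for the whole second after the job is handed in: The spice jar stands upright (within 0.2 rad) on the floor of the end cell that was empty, and all four flaps lie flat, each within 0.12 rad of fully closed, the short ones under the long ones; everything at rest (x of spice_jar in the frame of carton between -0.045 and 0.045 m and y of spice_jar in the frame of carton between 0.034 and 0.1 m and z of spice_jar in the frame of carton below 0.012 m and angle between spice_jar's own z axis and vertical below 0.2 rad and value of joint each of short_left, short_right, long_near, long_far below 0.12 rad and linear speed of spice_jar below 0.02 m/s); the robot touches nothing.
It fails at once if the jar is let go over the carton more than 45 mm above its place (horizontal distance between spice_jar and empty_cell below 0.06 m and z of spice_jar in the frame of carton above 0.045 m and contact force between the fingers and spice_jar below 0.05 N).
It fails at once if the water glass is knocked: moved more than 30 mm or tipped more than 0.4 rad (distance of water_glass from where it was at the start of the episode above 0.03 m or angle between water_glass's own z axis and vertical above 0.4 rad).
It also fails if it takes over 64 s, if anything falls off the work surface, if the arm or the gripper's body presses on something with over 40 N, if the wrist force passes 120 N, or if a joint passes its speed limit or range.

## Working session

There is one attempt and no reset: what is moved stays moved. The work goes in short steps, Python scripts to look and compute and a tool call to move; the robot and the scene stay as the last step left them, time stands still between calls to the robot, and variables do not carry over. Pictures are saved under pics/ and viewed, and the job is handed in when it is done.

Besides the shell and the picture viewer there is one more tool, called after "Request:" as name(argument=value, ...) on one line, values as JSON. move_arm: Moves the arm, as the interface text tells. Its arguments: {"type":"object","properties":{"increments":{"type":"array","items":{"type":"number"}}},"required":["increments"]}

```bash
mkdir -p pics; python3 - <<'E'
from station import r
import cv2
s=r.sense(); print({k:(s[k]) for k in ('time_s','tcp_pos','ee_rot','gripper_width','wrist_force')})
for n in('scene','top'):
    im=r.capture(n); cv2.imwrite(f'pics/{n}0.png',im[:,:,::-1]); print(n,r.calibration(n))
E
```

```text
{'time_s': 0.0, 'tcp_pos': array([0.20514   , 0.5897518 , 0.22946282]), 'ee_rot': array([[-6.15009137e-04, -3.28741398e-01, -9.44419777e-01],
       [-2.09413927e-03, -9.44417461e-01,  3.28741956e-01],
       [-9.99997618e-01,  2.17992585e-03, -1.07604904e-04]]), 'gripper_width': 0.9999099759479825, 'wrist_force': array([-0.46832412, -0.33080635, -0.22602419])}
scene {'fx': 419.2546771532744, 'fy': 419.2546771532744, 'cx': 256.9315916316155, 'cy': 186.55720417639483, 'rvec': array([ 0.24001092,  2.85104852, -1.1731384 ]), 'tvec': array([ 0.52360744, -0.01863508,  1.15735729])}
top {'fx': 460.0704840332101, 'fy': 460.0704840332101, 'cx': 258.99615876531556, 'cy': 182.74428750294166, 'rvec': array([ 2.18218084, -2.13315093,  0.11458086]), 'tvec': array([0.0359458 , 0.51351746, 1.24389318])}
```

View pics/scene0.png

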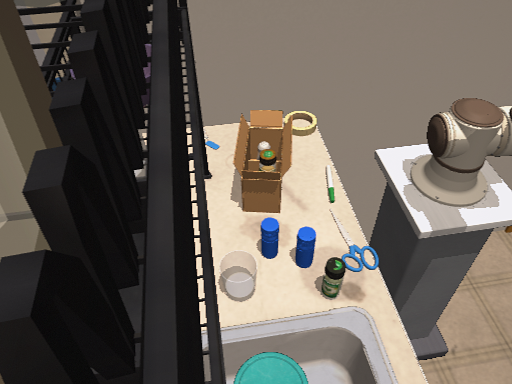

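View pics/top0.png

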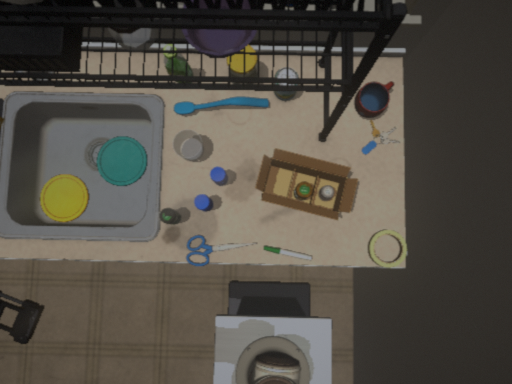

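The scene view shows the open carton at about (265,165), the green-label jar at (333,278), two blue decoys at (270,238) and (305,247), and the glass at (238,275). The top view shows the carton at about (305,185), the jar at (169,216) and the glass at (191,147). Next I'll cast rays to get positions.

```bash
cat > h.py <<'E'
import numpy as np, cv2
from station import r
def cam(n):
    c=r.calibration(n);K=np.array([[c['fx'],0,c['cx']],[0,c['fy'],c['cy']],[0,0,1]]);return K,np.array(c['rvec']),np.array(c['tvec'])
def proj(n,P):
    K,rv,t=cam(n);return cv2.projectPoints(np.array(P,float).reshape(-1,3),rv,t,K,None)[0].reshape(-1,2)
def ray(n,uv):
    K,rv,t=cam(n);R=cv2.Rodrigues(rv)[0];d=R.T@np.linalg.inv(K)@np.array([uv[0],uv[1],1.]);return -R.T@t,d
def plane(n,uv,z):
    o,d=ray(n,uv);return o+d*(z-o[2])/d[2]
def tri(a,b):
    (o1,d1),(o2,d2)=ray('scene',a),ray('top',b)
    d1/=np.linalg.norm(d1);d2/=np.linalg.norm(d2)
    A=np.stack([d1,-d2],1);s=np.linalg.lstsq(A,o2-o1,rcond=None)[0]
    p,q=o1+d1*s[0],o2+d2*s[1];return (p+q)/2,np.linalg.norm(p-q)
E
python3 - <<'E'
from h import *
np.set_printoptions(precision=4,suppress=True)
for n in('scene','top'):
    print(n,'cam',ray(n,(256,190))[0],'tcp',proj(n,r.sense()['tcp_pos']), 'base',proj(n,[0,0,0]))
    im=cv2.imread(f'pics/{n}0.png')
    if n=='top':
        a=cv2.resize(im[140:230,240:370],None,fx=6,fy=6,interpolation=cv2.INTER_CUBIC)
        b=cv2.resize(im[125:240,150:240],None,fx=5,fy=5,interpolation=cv2.INTER_CUBIC)
    else:
        a=cv2.resize(im[100:225,220:310],None,fx=4.8,fy=4.8,interpolation=cv2.INTER_CUBIC)
        b=cv2.resize(im[210:305,210:390],None,fx=4.4,fy=4.4,interpolation=cv2.INTER_CUBIC)
    cv2.imwrite(f'pics/{n}_a.png',a);cv2.imwrite(f'pics/{n}_b.png',b)
E
```

```text
scene cam [0.6397 0.7331 0.8169] tcp [[565.0665 379.2326]] base [[446.6093 179.8066]]
top cam [0.3663 0.0344 1.2949] tcp [[ 16.6374 301.6904]] base [[272.2912 372.6756]]
```

View pics/top_a.png

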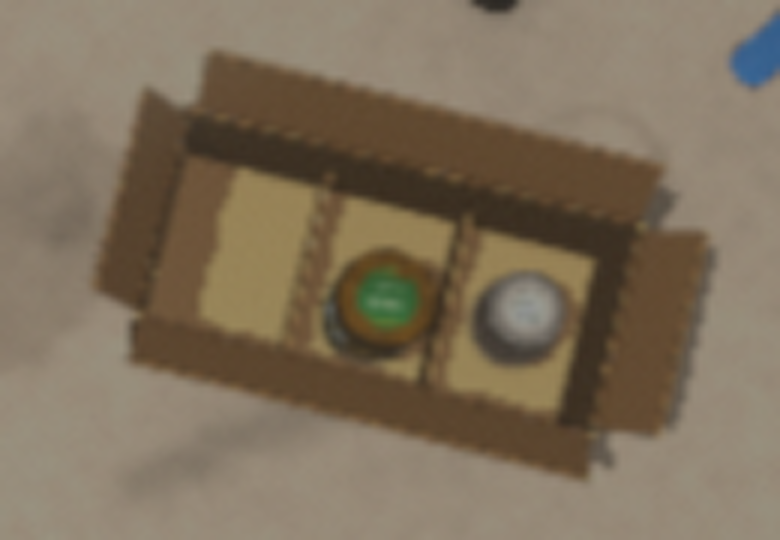

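View pics/top_b.png

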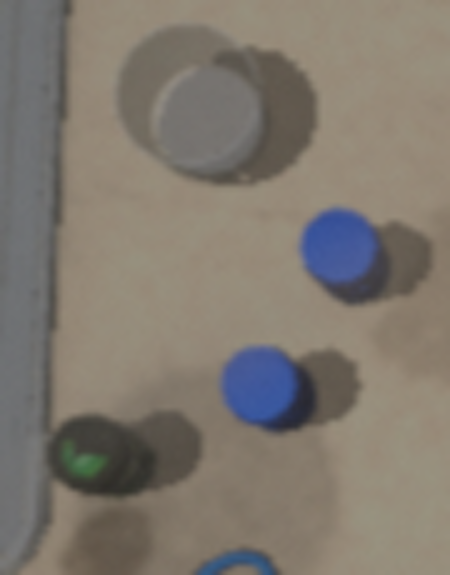

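View pics/scene_a.png

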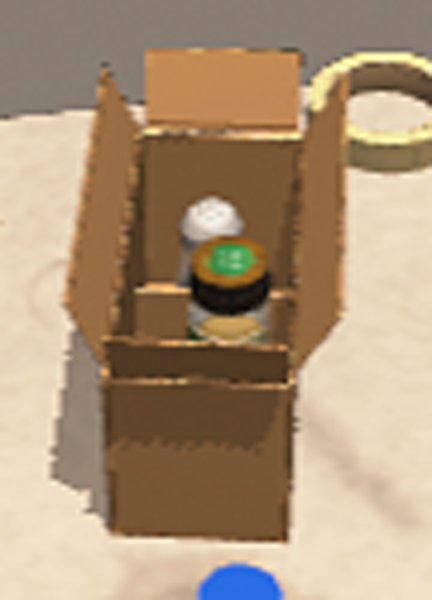

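View pics/scene_b.png

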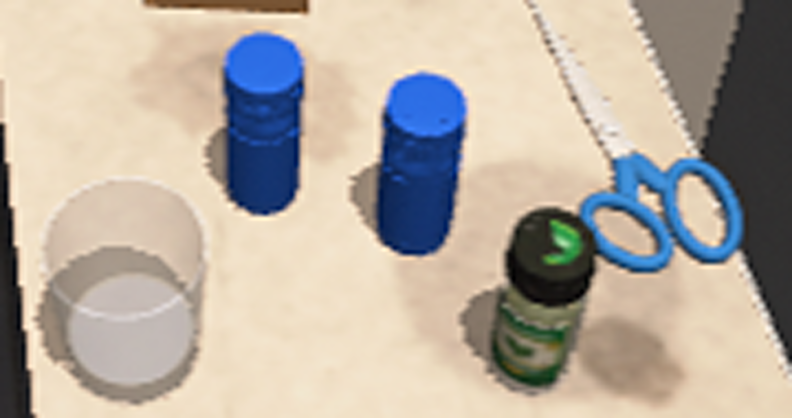

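```bash
python3 - <<'E'
from h import *
np.set_printoptions(precision=4,suppress=True)
S=lambda u,v:(u/4.8+220,v/4.8+100); T=lambda u,v:(u/6+240,v/6+140)
print('jar cap',plane('scene',(335.2,264.1),.105),plane('top',(167.6,215.4),.105),tri((335.2,264.1),(167.6,215.4)))
print('jar foot scene', plane('scene',(530/4.4+210,383/4.4+210),0))
print('glass base',plane('top',(191.6,149),0),plane('scene',(131/4.4+210,330/4.4+210),0),'rim',plane('top',(190/5+150,102/5+125),.09),plane('scene',(124/4.4+210,247/4.4+210),.09))
for n,u in (('blueA',(340,247)),('blueB',(262,386))): print(n,plane('top',(u[0]/5+150,u[1]/5+125),.105))
print('carton base +y corners',plane('scene',S(108,533),0),plane('scene',S(288,541),0))
print('rim +y',plane('scene',S(103,380),.12),plane('scene',S(293,385),.12))
C=[plane('top',T(*p),.12) for p in((190,115),(138,320),(640,222),(595,432))]
for c in C: print('rim top',c)
m=(C[0]+C[1])/2-(C[2]+C[3])/2; print('centre',sum(C)/4,'len',np.linalg.norm(m),'yaw of y',np.degrees(np.arctan2(-m[0],m[1])))
for n,a,b in(('left edge far',(108,340),(148,90)),('left edge near',(288,350),(97,290)),
 ('right edge far',(147,52),(706,235)),('right near',(300,52),(660,432)),
 ('far long R',(104,68),(660,165)),('far long L',(66,305),(212,52)),
 ('near long R',(347,75),(588,475)),('near L',(340,318),(132,358))):
    print(n,tri(S(*a),T(*b)))
E
```

```text
jar cap [0.4156 0.2811 0.105 ] [0.4136 0.2812 0.105 ] (array([0.4145, 0.281 , 0.1043]), np.float64(0.0019009704584990541))
jar foot scene [ 0.4174  0.2946 -0.    ]
glass base [0.6089 0.243  0.    ] [0.6073 0.2316 0.    ] rim [0.6015 0.2385 0.09  ] [0.6082 0.2424 0.09  ]
blueA [0.5234 0.1543 0.105 ]
blueB [0.4498 0.1924 0.105 ]
carton base +y corners [0.5711 0.0158 0.    ] [0.4766 0.0383 0.    ]
rim +y [0.5697 0.0208 0.12  ] [0.4778 0.0407 0.12  ]
rim top [0.5642 0.0153 0.12  ]
rim top [0.475  0.0358 0.12  ]
rim top [ 0.522  -0.1783  0.12  ]
rim top [ 0.4316 -0.1594  0.12  ]
centre [ 0.4982 -0.0717  0.12  ] len 0.19905193879759078 yaw of y -12.416866615817838
left edge far (array([0.5677, 0.0337, 0.1589]), np.float64(0.00030562222875702506))
left edge near (array([0.4838, 0.053 , 0.1563]), np.float64(6.668337473748988e-05))
right edge far (array([ 0.5127, -0.1992,  0.1563]), np.float64(0.0007399396331368448))
right near (array([ 0.4298, -0.1794,  0.1596]), np.float64(0.00045126174192770694))
far long R (array([ 0.5401, -0.1787,  0.1635]), np.float64(0.00016348179474174625))
far long L (array([0.5843, 0.0073, 0.1604]), np.float64(0.00018937033615634713))
near long R (array([ 0.4107, -0.1492,  0.1631]), np.float64(0.0019167528224508842))
near L (array([0.4554, 0.0379, 0.1588]), np.float64(0.0005185318825700775))
```

```bash
cat >> h.py <<'E'
from scipy.spatial.transform import Rotation as Ro
np.set_printoptions(precision=4,suppress=True)
YAW=np.radians(-13.2);C0=np.array([.499,-.072,0]);EX=np.array([np.cos(YAW),np.sin(YAW),0]);EY=np.array([-np.sin(YAW),np.cos(YAW),0])
def W(x,y,z): return C0+x*EX+y*EY+np.array([0,0,z])
def L(p): d=np.asarray(p)-C0; return np.array([d@EX,d@EY,d[2]])
def rot(a,y):
    "tool x along a, y near y"
    a=a/np.linalg.norm(a); y=y-a*(a@y); y/=np.linalg.norm(y); return np.stack([a,y,np.cross(a,y)],1)
def inc(targets):
    s=r.sense();R=s['ee_rot'];p=s['tcp_pos']
    for t,Rt in targets:
        print(np.round(np.degrees(Ro.from_matrix(R.T@Rt).as_rotvec()),1),np.round(R.T@(t-p),4))
DN=np.array([0,0,-1.])
def st():
    s=r.sense();print('t',round(s['time_s'],2),'tcp',s['tcp_pos'],'local',L(s['tcp_pos']),'x',s['ee_rot'][:,0],'y',s['ee_rot'][:,1],'F',s['wrist_force'],'g',s['gripper_width'],'j',s['joints'])
E
python3 - <<'E'
from h import *
print(W(0,.0665,0))
inc([(np.array([.415,.2812,.19]),rot(DN,-EX)),(np.array([.415,.2812,.084]),rot(DN,-EX))])
E
```

```text
[ 0.5142 -0.0073  0.    ]
[84.  -0.1 -0.1] [ 0.04    0.2224 -0.2996]
[84.  -0.1 -0.1] [ 0.146   0.2223 -0.2996]
```

Request:
move_arm(increments=[84,0,0,0.04,0.2224,-0.2996,0.087,84,0,0,0.04,0.2224,-0.2996,0.087,84,0,0,0.04,0.2224,-0.2996,0.087,84,0,0,0.04,0.2224,-0.2996,0.087,84,0,0,0.04,0.2224,-0.2996,0.087,84,0,0,0.04,0.2224,-0.2996,0.087,84,0,0,0.04,0.2224,-0.2996,0.087,84,0,0,0.04,0.2224,-0.2996,0.087,84,0,0,0.04,0.2224,-0.2996,0.087,84,0,0,0.04,0.2224,-0.2996,0.087,84,0,0,0.04,0.2224,-0.2996,0.087,84,0,0,0.04,0.2224,-0.2996,0.087])

```text
time_s: 1.1
tcp_pos: [0.4155, 0.2805, 0.1901]
ee_rot: [[-0.001, -0.972, 0.236], [-0.001, 0.236, 0.972], [-1.0, 0.001, -0.001]]
wrist_force: [0.0, 0.2, 0.4]
gripper_width: 1.002
```

```bash
python3 - <<'E'
from h import *
st()
a=r.capture('scene');b=r.capture('top')
cv2.imwrite('pics/1.png',np.vstack([np.hstack([a])])[:,:,::-1]);cv2.imwrite('pics/1t.png',b[:,:,::-1])
st()
inc([(np.array([.415,.2812,.084]),rot(DN,-EX))])
E
```

```text
t 1.1 tcp [0.4155 0.2805 0.1901] local [-0.1617  0.3241  0.1901] x [-0.0008 -0.0007 -1.    ] y [-0.9718  0.236   0.0006] F [0.0474 0.2315 0.3794] g 1.0021112499273153 j [ 52.5959  12.0967 -20.0398  -0.0147 -57.925  -66.238 ]
t 1.2 tcp [0.4152 0.2812 0.1902] local [-0.1622  0.3247  0.1902] x [-0.0007 -0.0006 -1.    ] y [-0.9735  0.2287  0.0005] F [-0.2224 -0.3982 -0.2194] g 1.0032704540217448 j [ 52.6851  12.0971 -20.0232  -0.0127 -57.9288 -65.8997]
[-0. -0. -0.] [0.1062 0.0001 0.    ]
```

View pics/1.png

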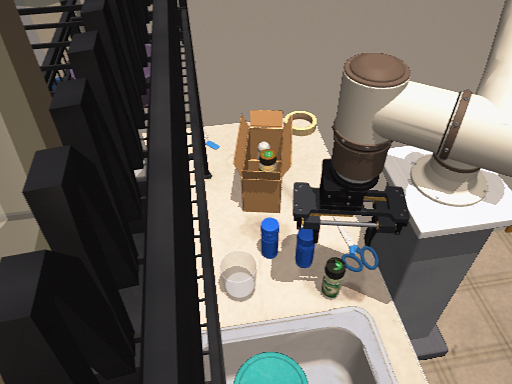

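View pics/1t.png

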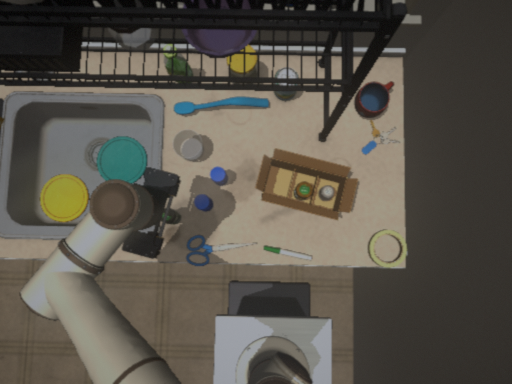

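Request:
move_arm(increments=[0,0,0,0.03,0,0,0.087,0,0,0,0.06,0,0,0.087,0,0,0,0.085,0,0,0.087,0,0,0,0.1,0,0,0.087,0,0,0,0.106,0,0,0.087,0,0,0,0.106,0,0,0.06,0,0,0,0.106,0,0,0.03,0,0,0,0.106,0,0,0.03,0,0,0,0.106,0,0,0.03,0,0,0,0.106,0,0,0.03,0,0,0,0.106,0,0,0.03,0,0,0,0.106,0,0,0.03])

```text
time_s: 2.2
tcp_pos: [0.4154, 0.2819, 0.0851]
ee_rot: [[0.001, -0.974, 0.228], [0.001, 0.228, 0.974], [-1.0, -0.0, 0.001]]
wrist_force: [0.9, -0.4, -0.2]
gripper_width: 0.554
```

```bash
python3 - <<'E'
from h import *
st()
print(np.linalg.norm([.1]))
R=rot(DN,-EX)
inc([(np.array([.415,.2812,.24]),R),(W(0,.0665,.25),R),(W(0,.0665,.087),R)])
E
```

```text
t 2.2 tcp [0.4154 0.2819 0.0851] local [-0.1623  0.3255  0.0851] x [ 0.0006  0.0008 -1.    ] y [-0.9737  0.228  -0.0004] F [ 0.8881 -0.3581 -0.2136] g 0.5535518330996423 j [ 52.7308  19.5411 -27.6501   0.0008 -42.7504 -65.9079]
0.1
[0.  0.1 0. ] [-0.1549  0.0001 -0.0007]
[0.  0.1 0. ] [-0.1651 -0.1622 -0.2589]
[0.  0.1 0. ] [-0.0021 -0.1622 -0.2591]
```

Request:
move_arm(increments=[0,0,0,0,0,0,0.03,0,0,0,0,0,0,0.03,0,0,0,0,0,0,0.03,0,0,0,0,0,0,0.03,0,0,0,-0.005,0,0,0.03,0,0,0,-0.02,0,0,0.03,0,0,0,-0.05,0,0,0.03,0,0,0,-0.085,0,0,0.03,0,0,0,-0.12,0,0,0.03,0,0,0,-0.155,0,0,0.03,0,0,0,-0.178,0,0,0.03,0,0,0,-0.185,0,0,0.03])

```text
time_s: 3.2
tcp_pos: [0.4164, 0.2828, 0.2741]
ee_rot: [[0.006, -0.974, 0.228], [0.006, 0.228, 0.974], [-1.0, -0.004, 0.007]]
wrist_force: [-0.4, 0.8, -1.4]
gripper_width: 0.456
```

```bash
python3 - <<'E'
from h import *
st()
a=r.capture('scene');cv2.imwrite('pics/2.png',a[:,:,::-1])
R=rot(DN,-EX)
inc([(W(0,.0665,.26),R),(W(0,.0665,.087),R)])
E
```

```text
t 3.2 tcp [0.4164 0.2828 0.2741] local [-0.1614  0.3266  0.2741] x [ 0.0057  0.0057 -1.    ] y [-0.9737  0.2276 -0.0042] F [-0.4149  0.8393 -1.3756] g 0.456077447225211 j [ 52.7309   8.0996 -12.364    0.0644 -69.0777 -65.9113]
[0.  0.3 0.2] [ 0.0121 -0.1616 -0.26  ]
[0.  0.3 0.2] [ 0.1851 -0.161  -0.2611]
```

View pics/2.png

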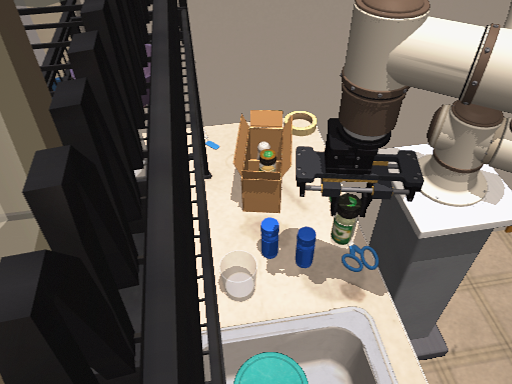

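Request:
move_arm(increments=[0,0,0,0,-0.008,-0.013,0.03,0,0,0,0,-0.024,-0.039,0.03,0,0,0,0,-0.042,-0.067,0.03,0,0,0,0,-0.06,-0.097,0.03,0,0,0,0,-0.078,-0.126,0.03,0,0,0,0,-0.096,-0.155,0.03,0,0,0,0,-0.114,-0.184,0.03,0,0,0,0,-0.132,-0.213,0.03,0,0,0,0,-0.148,-0.238,0.03,0,0,0,0,-0.157,-0.253,0.03,0,0,0,0,-0.1612,-0.26,0.03,0,0,0,0,-0.1612,-0.26,0.03])

```text
time_s: 4.25
tcp_pos: [0.5122, -0.0095, 0.2673]
ee_rot: [[-0.004, -0.973, 0.231], [-0.001, 0.231, 0.973], [-1.0, 0.004, -0.002]]
wrist_force: [-0.1, -0.6, -2.0]
gripper_width: 0.46
```

```bash
python3 - <<'E'
from h import *
st()
a=r.capture('scene');b=r.capture('top')
x=cv2.resize(a[60:260,180:380],None,fx=2.9,fy=2.9,interpolation=cv2.INTER_CUBIC)
cv2.imwrite('pics/3.png',x[:,:,::-1]);
x=cv2.resize(b[100:260,190:390],None,fx=3.5,fy=3.5,interpolation=cv2.INTER_CUBIC)
cv2.imwrite('pics/3t.png',x[:,:,::-1])
st()
R=rot(DN,-EX)
inc([(W(0,.0665,.26),R),(W(0,.0665,.088),R)])
E
```

```text
t 4.25 tcp [ 0.5122 -0.0095  0.2673] local [-0.0015  0.0638  0.2673] x [-0.0043 -0.0006 -1.    ] y [-0.973   0.2309  0.004 ] F [-0.1332 -0.649  -1.9706] g 0.460065309456713 j [ 17.0907   9.6277 -11.4429  -0.0406 -69.1756 -30.4249]
t 4.35 tcp [ 0.5122 -0.0079  0.2682] local [-0.0018  0.0654  0.2682] x [-0.0026 -0.0001 -1.    ] y [-0.9736  0.2285  0.0026] F [ 0.7547 -0.1392 -2.1579] g 0.45469843078600114 j [ 17.2717   9.5421 -11.418   -0.0451 -69.1855 -30.4618]
[-0.  -0.  -0.1] [ 0.0082 -0.0018  0.0011]
[-0.  -0.  -0.1] [ 0.1802 -0.0023  0.0012]
```

View pics/3.png

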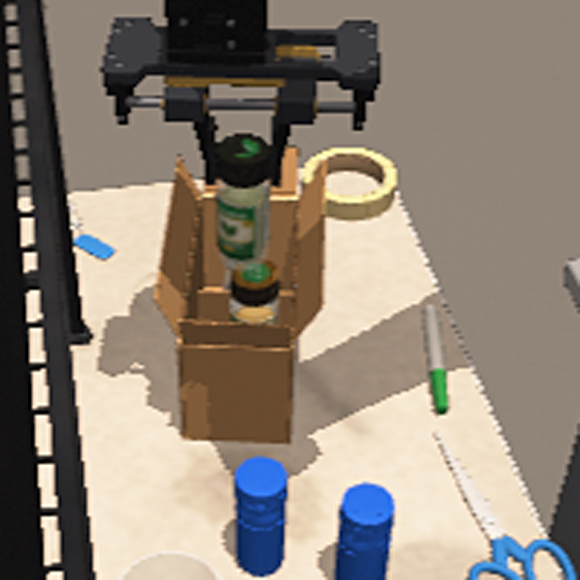

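View pics/3t.png

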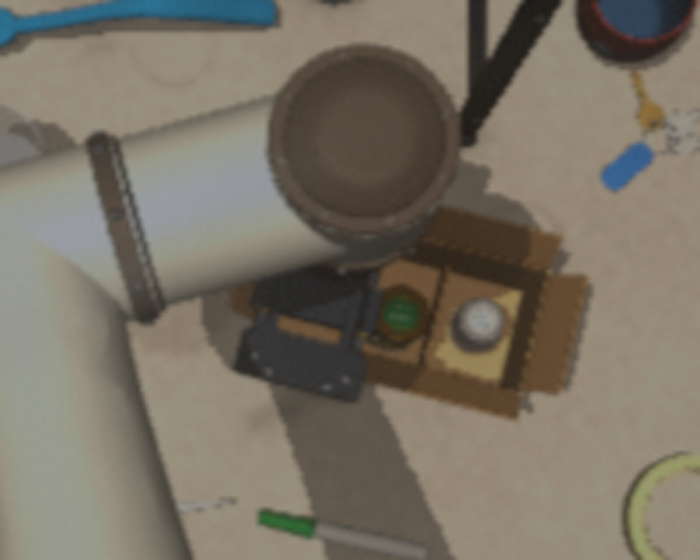

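Request:
move_arm(increments=[0,0,0,0.01,-0.001,0.001,0.03,0,0,0,0.03,-0.002,0.001,0.03,0,0,0,0.055,-0.002,0.001,0.03,0,0,0,0.08,-0.002,0.001,0.03,0,0,0,0.1,-0.002,0.001,0.03,0,0,0,0.115,-0.002,0.001,0.03,0,0,0,0.125,-0.002,0.001,0.03,0,0,0,0.135,-0.002,0.001,0.03,0,0,0,0.143,-0.002,0.001,0.03,0,0,0,0.15,-0.002,0.001,0.03,0,0,0,0.155,-0.002,0.001,0.03,0,0,0,0.155,-0.002,0.001,0.03])

```text
time_s: 5.35
tcp_pos: [0.5146, -0.0076, 0.1138]
ee_rot: [[-0.001, -0.974, 0.228], [-0.0, 0.228, 0.974], [-1.0, 0.001, -0.0]]
wrist_force: [0.3, -0.4, -1.3]
gripper_width: 0.462
```

```bash
python3 - <<'E'
from h import *
st()
a=r.capture('scene')
x=cv2.resize(a[60:260,180:380],None,fx=2.9,fy=2.9,interpolation=cv2.INTER_CUBIC)
cv2.imwrite('pics/4.png',x[:,:,::-1]);
R=rot(DN,-EX)
inc([(W(0,.0665,.088),R)])
E
```

```text
t 5.35 tcp [ 0.5146 -0.0076  0.1138] local [0.0005 0.0663 0.1138] x [-0.0013 -0.0002 -1.    ] y [-0.9736  0.2281  0.0012] F [ 0.3067 -0.4253 -1.2573] g 0.4623094975882953 j [ 17.2345  18.3878 -24.0078  -0.0172 -47.6787 -30.411 ]
[ 0. -0. -0.] [0.0264 0.0009 0.0002]
```

View pics/4.png

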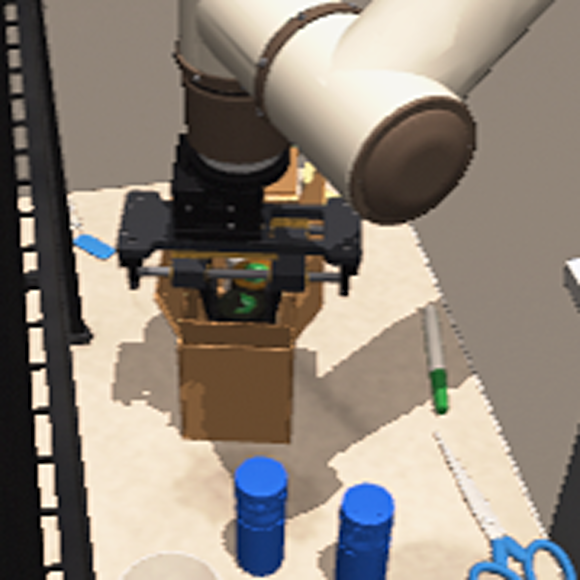

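The jar, cap at about (240,300) in the crop, has gone in between the flaps and nothing has been touched. I'll lower it the last bit slowly.

Request:
move_arm(increments=[0,0,0,0.005,0,0,0.03,0,0,0,0.01,0,0,0.03,0,0,0,0.014,0,0,0.03,0,0,0,0.018,0,0,0.03,0,0,0,0.021,0,0,0.03,0,0,0,0.023,0,0,0.03,0,0,0,0.025,0,0,0.03,0,0,0,0.025,0,0,0.03])

```text
time_s: 6.07
tcp_pos: [0.5162, -0.0075, 0.0905]
ee_rot: [[0.003, -0.974, 0.227], [0.0, 0.227, 0.974], [-1.0, -0.003, 0.001]]
wrist_force: [-0.1, 0.6, 3.1]
gripper_width: 0.461
```

```bash
python3 - <<'E'
from h import *
st()
E
```

```text
t 6.07 tcp [ 0.5162 -0.0075  0.0905] local [0.0021 0.0667 0.0905] x [ 0.0026  0.0002 -1.    ] y [-0.9738  0.2274 -0.0025] F [-0.0711  0.6287  3.097 ] g 0.4606057935328969 j [ 17.2189  20.2297 -25.4517   0.0514 -44.1734 -30.4001]
```

Request:
move_arm(increments=[0,0,0,0.002,0,0,0.03,0,0,0,0.002,0,0,0.03,0,0,0,0.002,0,0,0.03])

```text
time_s: 6.32
tcp_pos: [0.5161, -0.0072, 0.0889]
ee_rot: [[0.003, -0.974, 0.228], [0.001, 0.228, 0.974], [-1.0, -0.003, 0.001]]
wrist_force: [1.0, 0.9, 4.4]
gripper_width: 0.461
```

```bash
python3 - <<'E'
from h import *
st()
E
```

```text
t 6.32 tcp [ 0.5161 -0.0072  0.0889] local [0.0018 0.067  0.0889] x [ 0.0028  0.0006 -1.    ] y [-0.9738  0.2275 -0.0026] F [0.9835 0.9062 4.3839] g 0.46145170252370316 j [ 17.2473  20.3438 -25.5732   0.0228 -43.9223 -30.4151]
```

Request:
move_arm(increments=[0,0,0,0.002,0,0,0.03,0,0,0,0.002,0,0,0.03,0,0,0,0.002,0,0,0.044,0,0,0,0.002,0,0,0.05,0,0,0,0.002,0,0,0.052,0,0,0,0.002,0,0,0.052,0,0,0,0.002,0,0,0.052,0,0,0,0.002,0,0,0.052,0,0,0,0.002,0,0,0.052])

```text
time_s: 7.07
tcp_pos: [0.5159, -0.0073, 0.086]
ee_rot: [[0.002, -0.974, 0.228], [0.0, 0.228, 0.974], [-1.0, -0.002, 0.001]]
wrist_force: [0.5, 1.5, 5.5]
gripper_width: 0.597
```

```bash
python3 - <<'E'
from h import *
st()
E
```

```text
t 7.07 tcp [ 0.5159 -0.0073  0.086 ] local [0.0016 0.0669 0.086 ] x [ 0.0019  0.0004 -1.    ] y [-0.9737  0.2276 -0.0017] F [0.5077 1.4814 5.511 ] g 0.5968825047051488 j [ 17.2432  20.5803 -25.7298   0.0134 -43.5795 -30.4112]
```

Request:
move_arm(increments=[0,0,0,-0.003,0,0,0.052,0,0,0,-0.01,0,0,0.052,0,0,0,-0.02,0,0,0.052,0,0,0,-0.035,0,0,0.052,0,0,0,-0.055,0,0,0.052,0,0,0,-0.08,0,0,0.052,0,0,0,-0.11,0,0,0.052,0,0,0,-0.14,0,0,0.052,0,0,0,-0.165,0,0,0.052,0,0,0,-0.18,0,0,0.052,0,0,0,-0.18,0.0,0.0,0.03])

```text
time_s: 7.98
tcp_pos: [0.5162, -0.0076, 0.27]
ee_rot: [[0.007, -0.974, 0.228], [0.001, 0.228, 0.974], [-1.0, -0.007, 0.003]]
wrist_force: [-0.4, -0.5, 0.2]
gripper_width: 0.576
```

```bash
python3 - <<'E'
from h import *
st()
a=r.capture('scene');b=r.capture('top')
x=cv2.resize(a[60:260,180:380],None,fx=2.9,fy=2.9,interpolation=cv2.INTER_CUBIC)
cv2.imwrite('pics/5.png',x[:,:,::-1]);
x=cv2.resize(b[130:240,230:370],None,fx=5,fy=5,interpolation=cv2.INTER_CUBIC)
cv2.imwrite('pics/5t.png',x[:,:,::-1]);
E
```

```text
t 7.98 tcp [ 0.5162 -0.0076  0.27  ] local [0.0021 0.0666 0.27  ] x [ 0.0072  0.0012 -1.    ] y [-0.9737  0.2278 -0.0067] F [-0.4089 -0.5352  0.2457] g 0.5762408908174707 j [ 17.2168   9.5913 -11.1413   0.0619 -68.8531 -30.4086]
```

View pics/5.png

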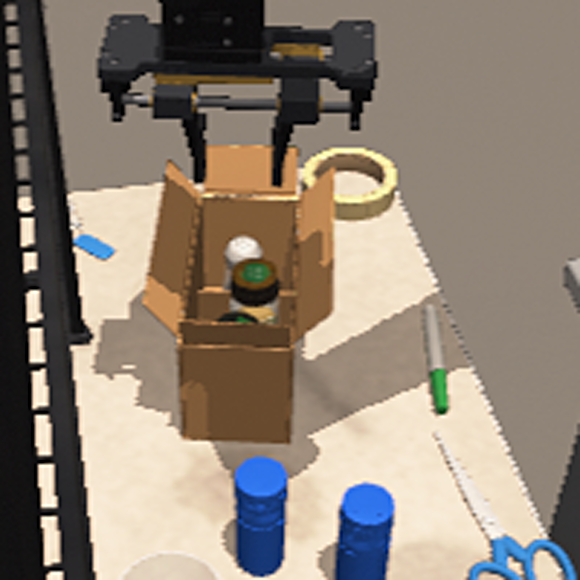

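View pics/5t.png

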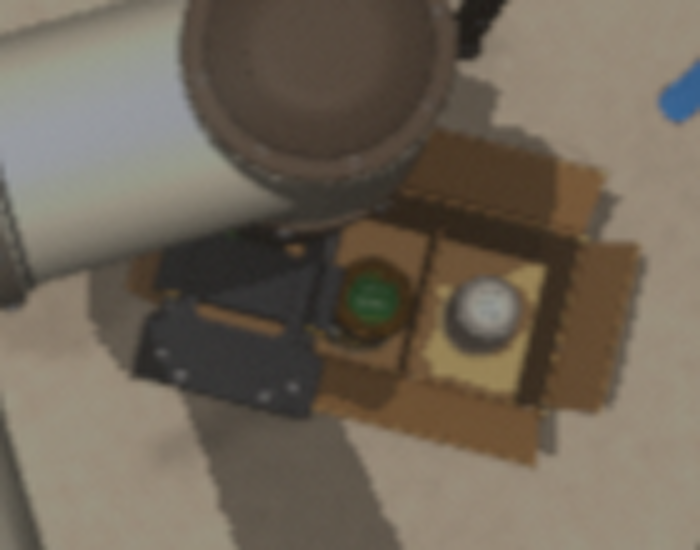

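Request:
move_arm(increments=[0,0,0,0,0,0.02,0,0,0,0,0,0,0.05,0,0,0,0,0,0,0.08,0,0,0,0,0,0,0.088,0,0,0,0,0.03,0,0.088,0,0,0,0,0.06,0,0.088,0,0,0,0,0.095,0,0.088,0,0,0,0,0.12,0,0.088,0,0,0,0,0.127,0,0.088,0,0,0,0,0.127,0,0.088,0])

```text
time_s: 8.92
tcp_pos: [0.533, 0.077, 0.1356]
ee_rot: [[-0.007, -0.974, 0.228], [-0.003, 0.228, 0.974], [-1.0, 0.006, -0.005]]
wrist_force: [0.4, -0.8, 0.4]
gripper_width: 0.004
```

```bash
python3 - <<'E'
from h import *
st()
a=r.capture('scene')
x=cv2.resize(a[60:260,180:380],None,fx=2.9,fy=2.9,interpolation=cv2.INTER_CUBIC)
cv2.imwrite('pics/6.png',x[:,:,::-1]);
E
```

```text
t 8.92 tcp [0.533  0.077  0.1356] local [-0.0009  0.1528  0.1356] x [-0.0072 -0.003  -1.    ] y [-0.9735  0.2285  0.0063] F [ 0.4046 -0.797   0.3856] g 0.004334866565020889 j [ 25.4698  19.0935 -19.0237  -0.0246 -52.3274 -38.6625]
```

View pics/6.png

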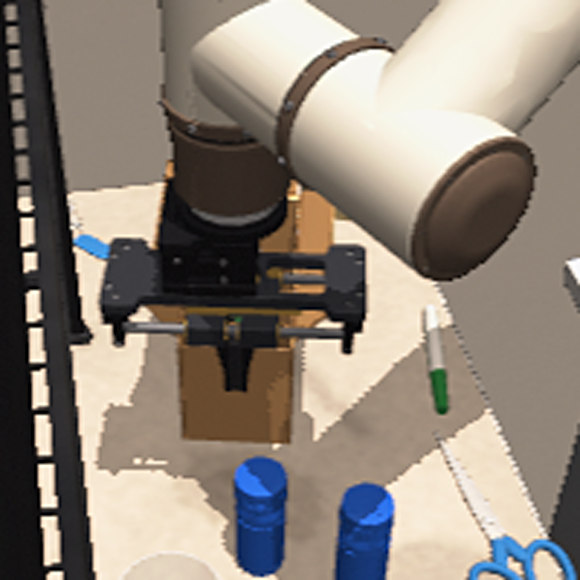

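Request:
move_arm(increments=[0,0,0,-0.004,0,-0.01,0,0,0,0,-0.006,0,-0.02,0,0,0,0,-0.006,0,-0.03,0,0,0,0,-0.006,0,-0.04,0,0,0,0,-0.006,0,-0.05,0,0,0,0,-0.006,0,-0.06,0,0,0,0,-0.006,0,-0.07,0,0,0,0,-0.006,0,-0.078,0,0,0,0,0,0,-0.08,0,0,0,0,0.004,0,-0.08,0,0,0,0,0.007,0,-0.08,0,0,0,0,0.007,0,-0.08,0])

```text
time_s: 9.97
tcp_pos: [0.5162, 0.0001, 0.1303]
ee_rot: [[-0.002, -0.974, 0.228], [-0.001, 0.228, 0.974], [-1.0, 0.002, -0.001]]
wrist_force: [-0.2, -0.5, -1.1]
gripper_width: 0.003
```

```bash
python3 - <<'E'
from h import *
st()
a=r.capture('scene')
x=cv2.resize(a[60:260,180:380],None,fx=2.9,fy=2.9,interpolation=cv2.INTER_CUBIC)
cv2.imwrite('pics/7.png',x[:,:,::-1]);
st()
E
```

```text
t 9.97 tcp [0.5162 0.0001 0.1303] local [0.0003 0.0741 0.1303] x [-0.0025 -0.0007 -1.    ] y [-0.9736  0.2281  0.0023] F [-0.1754 -0.5388 -1.1422] g 0.0033190347626631173 j [ 18.0375  17.3456 -22.6345  -0.0092 -50.1676 -31.2145]
t 10.02 tcp [0.5165 0.0003 0.1307] local [0.0005 0.0744 0.1307] x [-0.0018 -0.0005 -1.    ] y [-0.9737  0.2278  0.0017] F [-0.9093  0.6091 -1.2148] g 0.007740313229096928 j [ 18.0521  17.3265 -22.5994  -0.0072 -50.1834 -31.2143]
```

View pics/7.png

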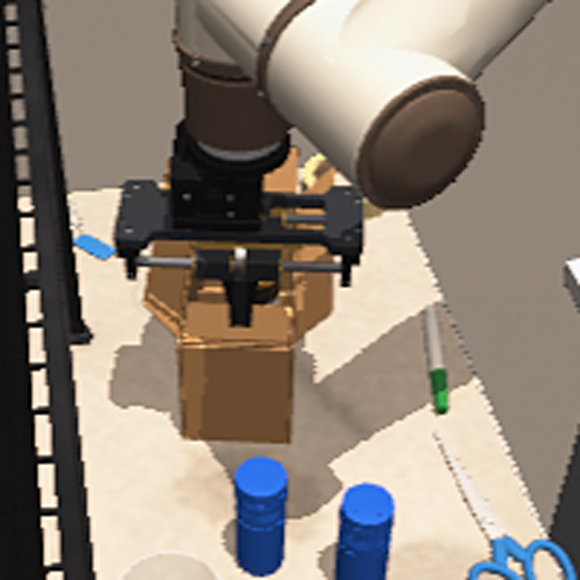

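Request:
move_arm(increments=[0,0,0,0.002,0,0,0,0,0,0,0.004,0,0,0,0,0,0,0.006,0,0,0,0,0,0,0.006,0,0,0])

```text
time_s: 10.35
tcp_pos: [0.5171, 0.0004, 0.1279]
ee_rot: [[0.001, -0.974, 0.226], [-0.001, 0.226, 0.974], [-1.0, -0.001, -0.001]]
wrist_force: [-4.8, 0.3, 12.8]
gripper_width: 0.007
```

```bash
python3 - <<'E'
from h import *
st()
E
```

```text
t 10.35 tcp [0.5171 0.0004 0.1279] local [0.0011 0.0746 0.1279] x [ 0.0007 -0.0008 -1.    ] y [-0.974   0.2264 -0.0009] F [-4.8397  0.2903 12.7818] g 0.007484307968931329 j [ 18.077   17.5146 -22.8313   0.0715 -49.6273 -31.2099]
```

Request:
move_arm(increments=[0,0,0,-0.035,0,0,0,0,0,0,-0.07,0,-0.01,0,0,0,0,-0.095,0,-0.04,0,0,0,0,-0.1,0,-0.08,0,0,0,0,-0.1,0,-0.12,0,0,0,0,-0.1,0,-0.16,0,0,0,0,-0.1,0,-0.2,0,0,0,0,-0.1,0,-0.228,0,0,0,0,-0.08,0,-0.23,0,0,0,0,-0.045,0,-0.23,0,0,0,0,-0.02,0,-0.23,0,0,0,0,-0.02,0,-0.23,0])

```text
time_s: 11.35
tcp_pos: [0.4605, -0.2229, 0.1404]
ee_rot: [[-0.011, -0.973, 0.23], [0.003, 0.23, 0.973], [-1.0, 0.011, 0.001]]
wrist_force: [-0.0, -1.0, -0.6]
gripper_width: 0.004
```

```bash
python3 - <<'E'
from h import *
st()
a=r.capture('scene')
x=cv2.resize(a[60:260,180:380],None,fx=2.9,fy=2.9,interpolation=cv2.INTER_CUBIC)
cv2.imwrite('pics/8.png',x[:,:,::-1]);
st()
inc([(W(0,-.155,.142),rot(DN,-EX))])
E
```

```text
t 11.35 tcp [ 0.4605 -0.2229  0.1404] local [-0.003  -0.1557  0.1404] x [-0.0109  0.0034 -0.9999] y [-0.9731  0.2299  0.0113] F [-0.0297 -0.9541 -0.5826] g 0.004010052106418904 j [ -7.6882  16.4696 -22.1332  -0.1367 -52.0392  -5.5217]
t 11.4 tcp [ 0.4626 -0.2234  0.1433] local [-0.0008 -0.1557  0.1433] x [-0.0063  0.0011 -1.    ] y [-0.9736  0.2283  0.0064] F [ 0.6023 -0.1152  0.1162] g 0.005040983819834503 j [ -7.6633  16.331  -21.8811  -0.0181 -52.1564  -5.5201]
[ 0.  -0.  -0.4] [ 0.0013 -0.0008  0.0007]
```

View pics/8.png

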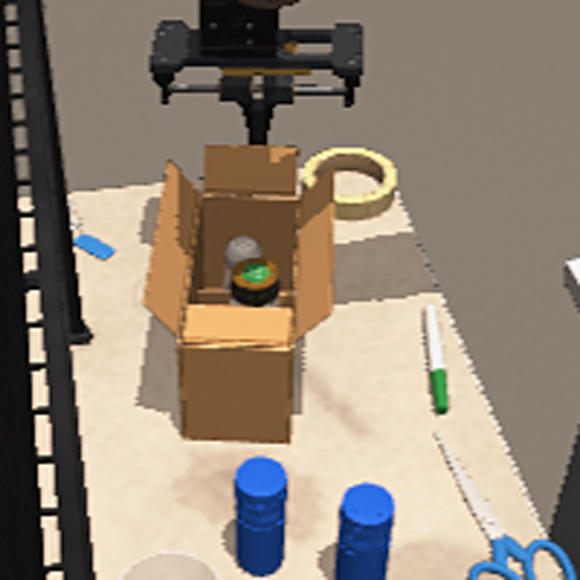

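The left short flap is flat, at about (238,325). I'll fold the right one the same way.

Request:
move_arm(increments=[0,0,0,-0.002,0,0.01,0,0,0,0,-0.004,0,0.02,0,0,0,0,-0.004,0,0.03,0,0,0,0,-0.004,0,0.04,0,0,0,0,-0.004,0,0.05,0,0,0,0,-0.004,0,0.06,0,0,0,0,-0.004,0,0.07,0,0,0,0,-0.002,0,0.08,0,0,0,0,0.004,0,0.082,0,0,0,0,0.01,0,0.082,0,0,0,0,0.014,0,0.082,0,0,0,0,0.016,0,0.082,0])

```text
time_s: 12.4
tcp_pos: [0.4827, -0.1438, 0.1284]
ee_rot: [[-0.002, -0.974, 0.228], [0.0, 0.228, 0.974], [-1.0, 0.002, -0.0]]
wrist_force: [0.7, 0.5, 0.1]
gripper_width: 0.006
```

```bash
python3 - <<'E'
from h import *
st()
E
```

```text
t 12.4 tcp [ 0.4827 -0.1438  0.1284] local [ 0.0005 -0.0737  0.1284] x [-0.0016  0.0003 -1.    ] y [-0.9736  0.2284  0.0016] F [0.6715 0.5474 0.1349] g 0.005519222879891383 j [  1.8898  16.3474 -24.471   -0.0291 -49.2718 -15.0742]
```

Request:
move_arm(increments=[0,0,0,0.002,0,0,0,0,0,0,0.003,0,0,0,0,0,0,0.003,0,0,0,0,0,0,-0.03,0,0,0,0,0,0,-0.065,0,0.01,0,0,0,0,-0.095,0.03,0.03,0,0,0,0,-0.1,0.065,0.05,0,0,0,0,-0.1,0.1,0.07,0,0,0,0,-0.085,0.12,0.074,0,0,0,0,-0.05,0.12,0.074,0,0,0,0,-0.014,0.12,0.074,0,0,0,0,-0.014,0.12,0.074,0])

```text
time_s: 13.4
tcp_pos: [0.3778, -0.0455, 0.1386]
ee_rot: [[-0.013, -0.973, 0.23], [-0.002, 0.23, 0.973], [-1.0, 0.012, -0.005]]
wrist_force: [-1.4, -0.4, -0.1]
gripper_width: 0.008
```

```bash
python3 - <<'E'
from h import *
st()
a=r.capture('scene');b=r.capture('top')
x=cv2.resize(a[60:260,180:380],None,fx=2.9,fy=2.9,interpolation=cv2.INTER_CUBIC)
y=cv2.resize(b[130:260,230:370],None,fx=4.3,fy=4.3,interpolation=cv2.INTER_CUBIC)
cv2.imwrite('pics/9.png',x[:,:,::-1]);cv2.imwrite('pics/9t.png',y[:,:,::-1])
st()
inc([(W(-.12,0,.142),rot(DN,-EX))])
E
```

```text
t 13.4 tcp [ 0.3778 -0.0455  0.1386] local [-0.1241 -0.0019  0.1386] x [-0.0127 -0.0019 -0.9999] y [-0.9732  0.2298  0.012 ] F [-1.3856 -0.4212 -0.1202] g 0.007789999429510076 j [ 17.8551   4.0916 -38.7205  -0.1615 -47.9163 -31.0324]
t 13.5 tcp [ 0.3829 -0.045   0.1434] local [-0.1192 -0.0003  0.1434] x [-0.0026 -0.0016 -1.    ] y [-0.9736  0.2281  0.0022] F [0.6286 0.6401 1.3148] g 0.006492005656293349 j [ 17.8126   3.879  -38.1514   0.0525 -48.1403 -31.0316]
[ 0.  -0.1 -0.1] [0.0014 0.0008 0.0003]
```

View pics/9.png

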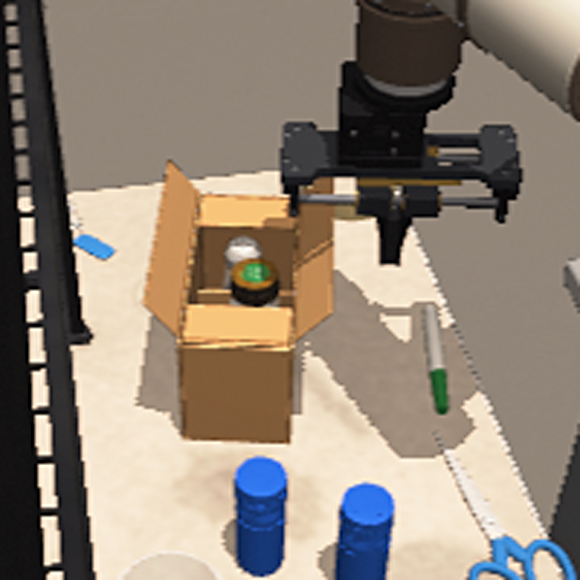

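View pics/9t.png

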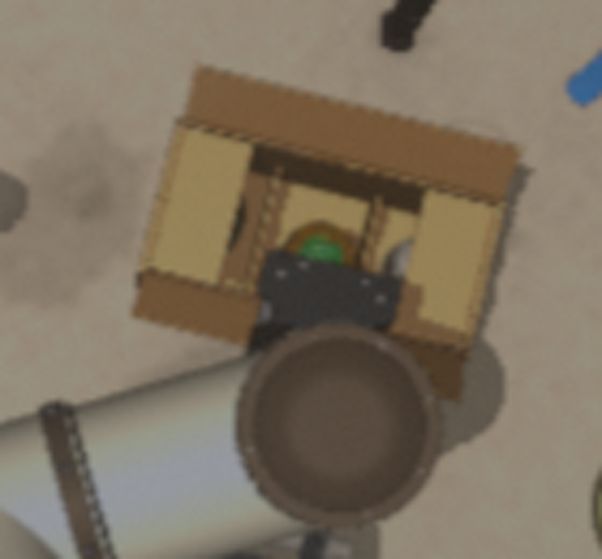

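Request:
move_arm(increments=[0,0,0,0,-0.012,0,0,0,0,0,0,-0.024,0,0,0,0,0,-0.001,-0.034,0,0,0,0,0,-0.002,-0.044,0,0,0,0,0,-0.002,-0.054,0,0,0,0,0,-0.002,-0.064,0,0,0,0,0,-0.002,-0.074,0,0,0,0,0,-0.002,-0.084,0,0,0,0,0,0,-0.092,0,0,0,0,0,0.004,-0.094,0,0,0,0,0,0.008,-0.094,0,0,0,0,0,0.011,-0.094,0,0])

```text
time_s: 14.5
tcp_pos: [0.4757, -0.0659, 0.1324]
ee_rot: [[0.002, -0.974, 0.228], [0.0, 0.228, 0.974], [-1.0, -0.002, 0.001]]
wrist_force: [0.3, -0.7, 0.7]
gripper_width: 0.005
```

```bash
python3 - <<'E'
from h import *
st()
E
```

```text
t 14.5 tcp [ 0.4757 -0.0659  0.1324] local [-0.0241  0.0006  0.1324] x [ 0.002   0.0001 -1.    ] y [-0.9737  0.2279 -0.0019] F [ 0.3068 -0.7143  0.7018] g 0.005188085016881649 j [ 11.5636  13.8495 -27.4364   0.0246 -48.5998 -24.7543]
```

Request:
move_arm(increments=[0,0,0,0.003,0,0,0,0,0,0,0.005,0,0,0,0,0,0,0.006,0,0,0,0,0,0,0.006,0,0,0,0,0,0,-0.02,0,0,0,0,0,0,-0.06,0,0,0,0,0,0,-0.1,0,0,0,0,0,0,-0.14,0,0,0,0,0,0,-0.16,0,0,0,0,0,0,-0.16,0,0,0])

```text
time_s: 15.33
tcp_pos: [0.4768, -0.0658, 0.2981]
ee_rot: [[0.012, -0.974, 0.227], [0.001, 0.227, 0.974], [-1.0, -0.011, 0.003]]
wrist_force: [1.0, -0.7, 0.0]
gripper_width: 0.004
```

```bash
python3 - <<'E'
from h import *
st()
a=r.capture('scene');b=r.capture('top')
x=cv2.resize(a[60:260,180:380],None,fx=2.9,fy=2.9,interpolation=cv2.INTER_CUBIC)
y=cv2.resize(b[90:260,230:370],None,fx=3.5,fy=3.5,interpolation=cv2.INTER_CUBIC)
cv2.imwrite('pics/10.png',x[:,:,::-1]);cv2.imwrite('pics/10t.png',y[:,:,::-1])
st()
p,e=tri((207,176),(323,138));print('leg',p,e,plane('top',(323,140),0),plane('scene',(207,177),0),L(p))
A=np.radians(35);a=np.sin(A)*EX+np.cos(A)*DN
for sg in(1,-1):
  print(sg);inc([(W(0.0,.05,.28),rot(a,sg*EY)),(W(.115,.05,.20),rot(a,sg*EY))])
E
```

```text
t 15.33 tcp [ 0.4768 -0.0658  0.2981] local [-0.023   0.001   0.2981] x [ 0.0116  0.0006 -0.9999] y [-0.9738  0.227  -0.0112] F [ 0.9908 -0.7055  0.047 ] g 0.003753780458981012 j [ 11.5977   4.893  -12.6539   0.1029 -71.7924 -24.7514]
t 15.43 tcp [ 0.4742 -0.0656  0.2927] local [-0.0256  0.0006  0.2927] x [ 0.0011  0.0011 -1.    ] y [-0.9737  0.2279 -0.0008] F [ 0.3431 -0.1068 -1.4425] g 0.0051400562928926846 j [ 11.5928   5.12   -13.111   -0.0513 -71.6952 -24.7531]
leg [ 0.6505 -0.1328 -0.0017] 0.0023259318525648475 [ 0.6432 -0.1323  0.    ] [ 0.6519 -0.1275  0.    ] [ 0.1614 -0.0246 -0.0017]
1
[ 86.9 -27.3 -27.4] [ 0.0128 -0.0256  0.0494]
[ 86.9 -27.3 -27.4] [ 0.0929 -0.1405  0.0492]
-1
[-86.9  27.4 -27.3] [ 0.0128 -0.0256  0.0494]
[-86.9  27.4 -27.3] [ 0.0929 -0.1405  0.0492]
```

View pics/10.png

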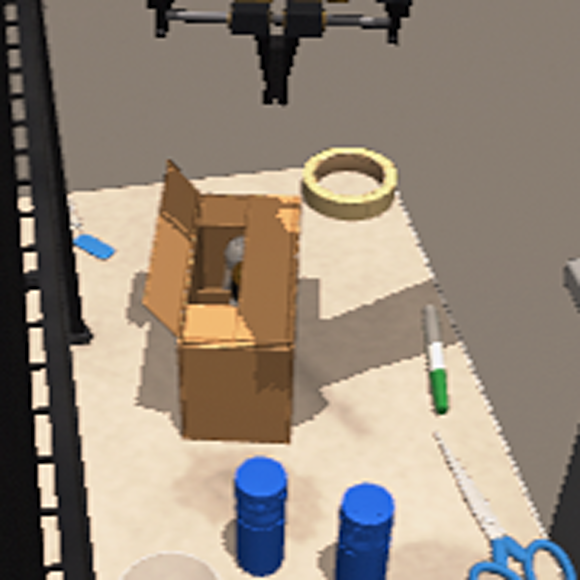

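View pics/10t.png

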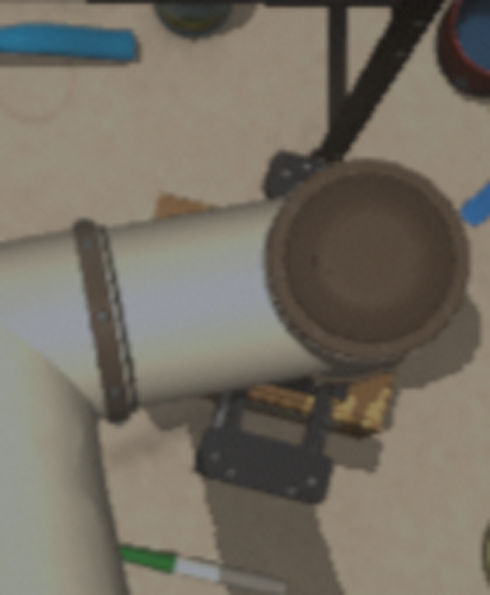

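Request:
move_arm(increments=[-87,27.4,-27.3,0.012,0,0.05,0,-87,27.4,-27.3,0.012,0,0.05,0,-87,27.4,-27.3,0.012,0,0.05,0,-87,27.4,-27.3,0.012,0,0.05,0,-87,27.4,-27.3,0.012,0,0.05,0,-87,27.4,-27.3,0.012,0,0.05,0,-87,27.4,-27.3,0.012,0,0.05,0,-87,27.4,-27.3,0.012,0,0.05,0,-87,27.4,-27.3,0.012,0,0.05,0,-87,27.4,-27.3,0.012,0,0.05,0,-87,27.4,-27.3,0.012,0,0.05,0,-87,27.4,-27.3,0.012,0,0.05,0])

```text
time_s: 16.43
tcp_pos: [0.4846, -0.0169, 0.2779]
ee_rot: [[0.505, -0.363, -0.783], [-0.163, -0.931, 0.326], [-0.848, -0.037, -0.529]]
wrist_force: [1.0, -1.1, 0.5]
gripper_width: 0.005
```

```bash
python3 - <<'E'
from h import *
st()
A=np.radians(35);a=np.sin(A)*EX+np.cos(A)*DN;R=rot(a,-EY)
inc([(W(0,.05,.28),R),(W(.115,.05,.23),R),(W(.115,.05,.148),R)])
a=r.capture('scene');b=r.capture('top')
cv2.imwrite('pics/11.png',a[:,:,::-1])
E
```

```text
t 16.43 tcp [ 0.4846 -0.0169  0.2779] local [-0.0266  0.0503  0.2779] x [ 0.5048 -0.1626 -0.8478] y [-0.3626 -0.9312 -0.0373] F [ 0.9656 -1.1041  0.4781] g 0.004514235204437077 j [ 26.0066  -7.9483 -48.0272  42.3962 -33.0256   9.3592]
[-7.9  2.9 -2.7] [ 0.0123 -0.0035 -0.0234]
[-7.9  2.9 -2.7] [ 0.1155 -0.0177 -0.0932]
[-7.9  2.9 -2.7] [ 0.185  -0.0147 -0.0499]
```

View pics/11.png

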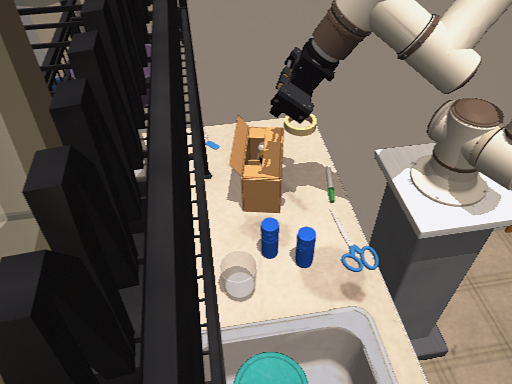

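Request:
move_arm(increments=[-8,2.9,-2.7,0.012,-0.0035,-0.0234,0,-8,2.9,-2.7,0.03,-0.006,-0.035,0,-8,2.9,-2.7,0.055,-0.01,-0.052,0,-8,2.9,-2.7,0.08,-0.013,-0.07,0,-8,2.9,-2.7,0.1,-0.016,-0.085,0,-8,2.9,-2.7,0.1155,-0.018,-0.093,0,-8,2.9,-2.7,0.1155,-0.018,-0.093,0,-8,2.9,-2.7,0.1155,-0.018,-0.093,0])

```text
time_s: 17.2
tcp_pos: [0.6238, -0.0518, 0.2305]
ee_rot: [[0.557, -0.238, -0.796], [-0.134, -0.971, 0.197], [-0.82, -0.003, -0.573]]
wrist_force: [-0.0, 0.2, 0.4]
gripper_width: 0.008
```

```bash
python3 - <<'E'
from h import *
st()
A=np.radians(35);a=np.sin(A)*EX+np.cos(A)*DN;R=rot(a,-EY)
a=r.capture('scene');b=r.capture('top')
x=cv2.resize(a[60:260,180:380],None,fx=2.9,fy=2.9,interpolation=cv2.INTER_CUBIC)
y=cv2.resize(b[90:260,230:370],None,fx=3.5,fy=3.5,interpolation=cv2.INTER_CUBIC)
cv2.imwrite('pics/12.png',x[:,:,::-1]);cv2.imwrite('pics/12t.png',y[:,:,::-1])
st()
inc([(W(.115,.05,.148),R)])
# far flap edge estimate
E
```

```text
t 17.2 tcp [ 0.6238 -0.0518  0.2305] local [0.1168 0.0482 0.2305] x [ 0.5568 -0.134  -0.8198] y [-0.238  -0.9713 -0.0029] F [-0.0182  0.2371  0.3865] g 0.0077694520559254835 j [  5.08     8.0846 -44.7198  70.9223 -11.1532   3.6971]
t 17.3 tcp [ 0.6234 -0.0505  0.2324] local [0.1162 0.0493 0.2324] x [ 0.5597 -0.1323 -0.8181] y [-0.2355 -0.9719 -0.0039] F [-0.1042 -0.0882  0.524 ] g 0.010162756915419688 j [  5.1789   7.8783 -44.7544  70.9388 -11.1197   3.7179]
[-0.5 -0.1 -0.1] [ 0.0684 -0.0004  0.0495]
```

View pics/12.png

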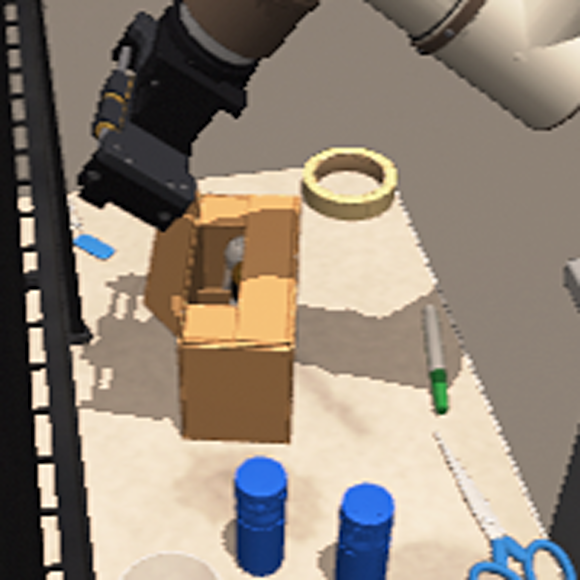

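View pics/12t.png

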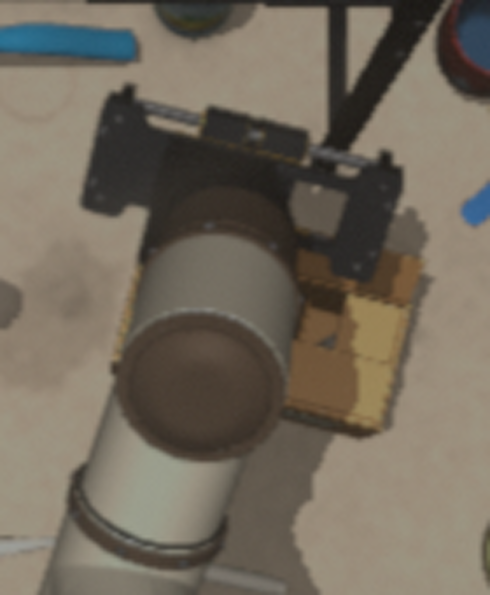

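```bash
python3 - <<'E'
from h import *
A=np.radians(18);a=np.sin(A)*EX+np.cos(A)*DN;R=rot(a,-EY)
inc([(W(.112,.05,.232),R)])
E
```

```text
[ -0.5 -17.1   0. ] [-0.002  -0.0007  0.0037]
```

Request:
move_arm(increments=[-0.5,-5,0,-0.001,0,0.002,0,-0.5,-10,0,-0.002,0,0.004,0,-0.5,-15,0,-0.002,0,0.004,0,-0.5,-17,0,-0.002,0,0.004,0,-0.5,-17,0,-0.002,0,0.004,0])

```text
time_s: 17.72
tcp_pos: [0.6186, -0.0525, 0.2337]
ee_rot: [[0.354, -0.239, -0.904], [-0.1, -0.971, 0.218], [-0.93, 0.014, -0.368]]
wrist_force: [0.3, -2.9, 0.2]
gripper_width: 0.006
```

```bash
python3 - <<'E'
from h import *
st()
A=np.radians(18);a=np.sin(A)*EX+np.cos(A)*DN;R=rot(a,-EY)
inc([(W(.112,.05,.18),R),(W(.112,.05,.146),R)])
E
```

```text
t 17.72 tcp [ 0.6186 -0.0525  0.2337] local [0.112  0.0463 0.2337] x [ 0.3544 -0.1005 -0.9297] y [-0.2395 -0.9708  0.0136] F [ 0.2861 -2.8969  0.2411] g 0.005984184872395522 j [ 14.7117  11.9324 -23.1343  17.9212 -37.4593  48.9778]
[-0.4 -3.6 -1. ] [ 0.0499 -0.0045  0.0198]
[-0.4 -3.6 -1. ] [ 0.0815 -0.0049  0.0323]
```

Request:
move_arm(increments=[0,0,0,0,0,0,0,0,-3,0,0.02,-0.002,0.01,0,0,-3,0,0.045,-0.003,0.02,0,0,-3,0,0.065,-0.003,0.027,0,0,-3,0,0.08,-0.004,0.032,0,0,-3,0,0.08,-0.004,0.032,0])

```text
time_s: 18.22
tcp_pos: [0.6189, -0.0536, 0.144]
ee_rot: [[0.305, -0.243, -0.921], [-0.097, -0.97, 0.224], [-0.947, 0.021, -0.319]]
wrist_force: [-1.1, -0.5, -0.8]
gripper_width: -0.0
```

```bash
python3 - <<'E'
from h import *
a=r.capture('scene')
x=cv2.resize(a[60:260,180:380],None,fx=2.9,fy=2.9,interpolation=cv2.INTER_CUBIC)
cv2.imwrite('pics/13.png',x[:,:,::-1])
st()
A=np.radians(18);a=np.sin(A)*EX+np.cos(A)*DN;R=rot(a,-EY)
inc([(W(.112,.05,.143),R),(W(.06,.05,.148),R),(W(.015,.05,.148),R),(W(.015,.05,.136),R)])
E
```

```text
t 18.27 tcp [ 0.6203 -0.0533  0.1463] local [0.1138 0.0459 0.1463] x [ 0.3084 -0.0961 -0.9464] y [-0.2423 -0.97    0.0195] F [-0.0744  0.8209  0.4343] g 0.005028351140171431 j [ 13.7852  18.2617 -28.3506  20.3742 -28.624   45.6978]
[-0.4 -0.8 -1.3] [ 0.0024 -0.0041  0.0028]
[-0.4 -0.8 -1.3] [-0.0191 -0.0033  0.0504]
[-0.4 -0.8 -1.3] [-0.0336 -0.0026  0.093 ]
[-0.4 -0.8 -1.3] [-0.0222 -0.0029  0.0969]
```

View pics/13.png

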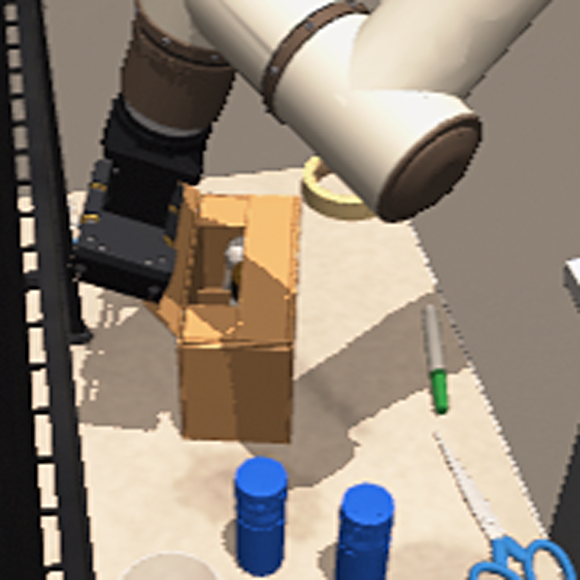

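Request:
move_arm(increments=[0,0,0,-0.003,-0.002,0.01,0,0,0,0,-0.007,-0.003,0.02,0,0,0,0,-0.011,-0.003,0.03,0,0,0,0,-0.015,-0.003,0.04,0,0,0,0,-0.019,-0.003,0.05,0,0,0,0,-0.0225,-0.003,0.06,0,0,0,0,-0.026,-0.003,0.07,0,0,0,0,-0.029,-0.003,0.08,0,0,0,0,-0.033,-0.003,0.09,0,0,0,0,-0.033,-0.003,0.092,0])

```text
time_s: 19.1
tcp_pos: [0.5279, -0.0258, 0.1515]
ee_rot: [[0.316, -0.242, -0.917], [-0.093, -0.97, 0.223], [-0.944, 0.015, -0.329]]
wrist_force: [0.3, -0.4, 0.6]
gripper_width: 0.004
```

```bash
python3 - <<'E'
from h import *
a=r.capture('scene')
x=cv2.resize(a[60:260,180:380],None,fx=2.9,fy=2.9,interpolation=cv2.INTER_CUBIC)
cv2.imwrite('pics/14.png',x[:,:,::-1])
st()
A=np.radians(18);a=np.sin(A)*EX+np.cos(A)*DN;R=rot(a,-EY)
inc([(W(.015,.05,.148),R),(W(.015,.05,.130),R),(W(.015,.05,.2),R)])
E
```

```text
t 19.15 tcp [ 0.528  -0.0259  0.1511] local [0.0177 0.0515 0.1511] x [ 0.3153 -0.0932 -0.9444] y [-0.2416 -0.9702  0.0151] F [-0.3508  0.4998  0.8655] g 0.004518398013265279 j [ 19.4184   9.2517 -42.2834  26.957  -25.1583  33.5658]
[-0.5 -1.2 -1.1] [0.002  0.0015 0.0036]
[-0.5 -1.2 -1.1] [0.019  0.0013 0.0095]
[-0.5 -1.2 -1.1] [-0.0471  0.0023 -0.0135]
```

View pics/14.png

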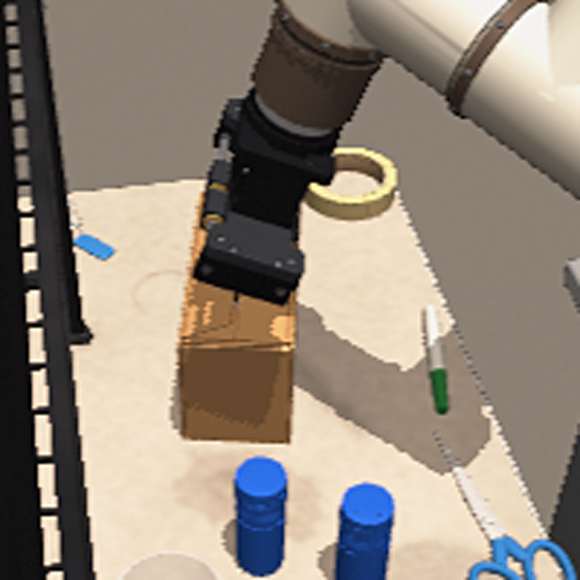

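Request:
move_arm(increments=[0,0,0,0.005,0,0.003,0,0,0,0,0.01,0,0.005,0,0,0,0,0.014,0,0.006,0,0,0,0,0.017,0,0.007,0,0,0,0,0.019,0,0.008,0,0,0,0,0.019,0,0.008,0])

```text
time_s: 19.65
tcp_pos: [0.5278, -0.0262, 0.1324]
ee_rot: [[0.317, -0.242, -0.917], [-0.095, -0.97, 0.223], [-0.944, 0.017, -0.33]]
wrist_force: [-21.1, 7.2, 34.0]
gripper_width: 0.009
```

```bash
python3 - <<'E'
from h import *
st()
E
```

```text
t 19.65 tcp [ 0.5278 -0.0262  0.1324] local [0.0175 0.0512 0.1324] x [ 0.3167 -0.0953 -0.9437] y [-0.2421 -0.9701  0.0166] F [-21.0804   7.2076  33.9591] g 0.008785691793544617 j [ 18.5345  10.6816 -45.1671  31.9437 -21.1611  28.985 ]
```

Request:
move_arm(increments=[0,0,0,-0.01,0,-0.003,0,0,0,0,-0.04,0,-0.014,0,0,0,0,-0.08,0.001,-0.028,0,0,0,0,-0.12,0.002,-0.042,0,0,0,0,-0.15,-0.03,-0.02,0,0,0,0,-0.18,-0.07,0.0,0,0,0,0,-0.2,-0.11,0.03,0,0,0,0,-0.2,-0.15,0.05,0,0,0,0,-0.2,-0.18,0.06,0,0,0,0,-0.2,-0.2,0.06,0,0,0,0,-0.2,-0.2,0.06,0])

```text
time_s: 20.57
tcp_pos: [0.4587, 0.2057, 0.294]
ee_rot: [[0.313, -0.237, -0.92], [-0.093, -0.971, 0.218], [-0.945, 0.017, -0.326]]
wrist_force: [0.0, -1.0, -0.4]
gripper_width: 0.004
```

```bash
python3 - <<'E'
from h import *
st()
a=r.capture('scene');b=r.capture('top')
x=cv2.resize(a[60:260,180:380],None,fx=2.9,fy=2.9,interpolation=cv2.INTER_CUBIC)
y=cv2.resize(b[130:240,230:370],None,fx=5,fy=5,interpolation=cv2.INTER_CUBIC)
cv2.imwrite('pics/15.png',x[:,:,::-1]);cv2.imwrite('pics/15t.png',y[:,:,::-1])
E
```

```text
t 20.57 tcp [0.4587 0.2057 0.294 ] local [-0.1027  0.2612  0.294 ] x [ 0.3131 -0.0929 -0.9452] y [-0.2366 -0.9715  0.0171] F [ 0.025  -1.0223 -0.3518] g 0.003765746248045383 j [ 52.6509   0.8484 -27.5739  21.4752 -56.4956  12.6709]
```

View pics/15.png

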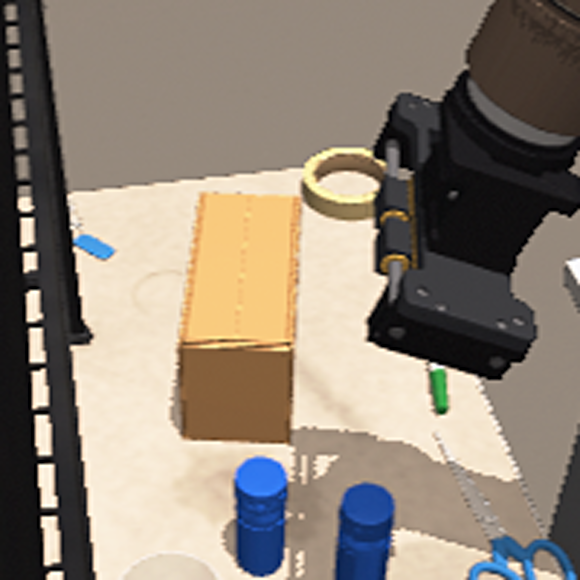

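View pics/15t.png

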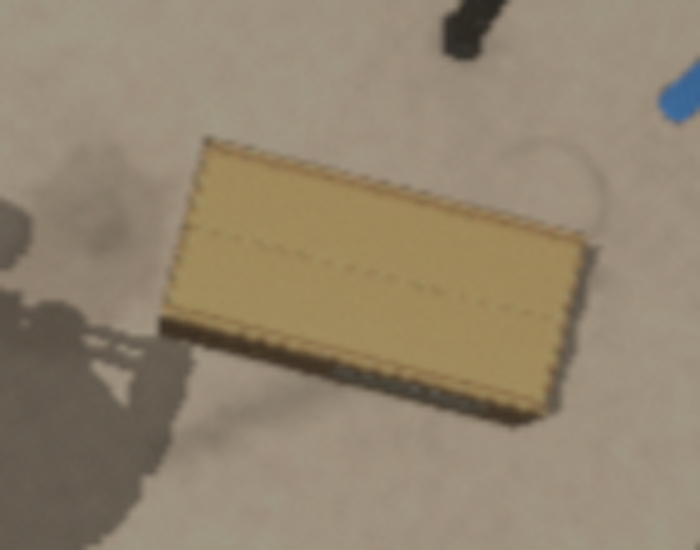

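```bash
python3 - <<'E'
from h import *
a=cv2.imread('pics/15.png')
s=r.capture('scene')
x=cv2.resize(s[120:220,235:300],None,fx=9,fy=6,interpolation=cv2.INTER_CUBIC)
cv2.imwrite('pics/16.png',x[:,:,::-1])
for z in(.12,.1245): print(z,[proj('scene',W(xx,.098,z)) for xx in(-.048,0,.048)])
E
```

```text
0.12 [array([[281.7855, 178.2022]]), array([[261.6689, 177.4443]]), array([[241.6624, 176.6905]])]
0.1245 [array([[281.8399, 176.843 ]]), array([[261.6587, 176.0864]]), array([[241.5882, 175.334 ]])]
```

View pics/16.png

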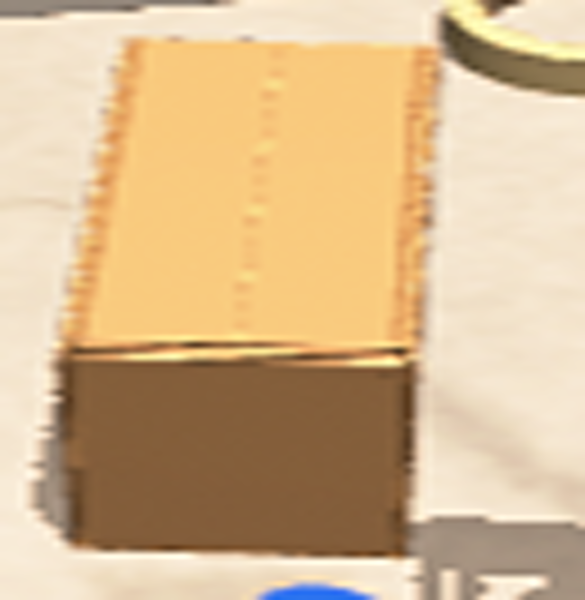

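The carton looks closed, but the seam seems slightly raised at the end: about (240,343) against (75,352) and (410,350). I'll press straight down on the seam with the tool vertical.

```bash
python3 - <<'E'
from h import *
inc([(W(0,0,.2),rot(DN,-EX)),(W(0,0,.2),rot(DN,-EY)),(W(0,0,.2),rot(DN,EX))])
E
```

```text
[ 88.5 -15.8  13.8] [ 0.1274  0.2521 -0.0684]
[ -0.7 -18.9  -1.2] [ 0.1274  0.2521 -0.0684]
[-89.8 -13.9 -15.8] [ 0.1274  0.2521 -0.0684]
```

Request:
move_arm(increments=[88.5,-15.8,13.8,0.02,0.04,-0.01,0,88.5,-15.8,13.8,0.04,0.08,-0.02,0,88.5,-15.8,13.8,0.06,0.12,-0.03,0,88.5,-15.8,13.8,0.08,0.16,-0.04,0,88.5,-15.8,13.8,0.1,0.2,-0.055,0,88.5,-15.8,13.8,0.12,0.24,-0.065,0,88.5,-15.8,13.8,0.1274,0.2521,-0.0684,0,88.5,-15.8,13.8,0.1274,0.2521,-0.0684,0,88.5,-15.8,13.8,0.1274,0.2521,-0.0684,0,88.5,-15.8,13.8,0.1274,0.2521,-0.0684,0,88.5,-15.8,13.8,0.1274,0.2521,-0.0684,0,88.5,-15.8,13.8,0.1274,0.2521,-0.0684,0])

```text
time_s: 21.72
tcp_pos: [0.4986, -0.0737, 0.2004]
ee_rot: [[0.01, -0.988, 0.155], [-0.014, 0.155, 0.988], [-1.0, -0.012, -0.012]]
wrist_force: [0.5, -0.8, 0.0]
gripper_width: 0.005
```

```bash
python3 - <<'E'
from h import *
st()
inc([(W(0,0,.2),rot(DN,-EX)),(W(0,0,.14),rot(DN,-EX))])
E
```

```text
t 21.72 tcp [ 0.4986 -0.0737  0.2004] local [-0.0001 -0.0017  0.2004] x [ 0.0102 -0.0136 -0.9999] y [-0.9879  0.1548 -0.0122] F [ 0.4768 -0.7531  0.0121] g 0.004605563057492891 j [ 10.6274  11.3954 -19.7275   1.0268 -58.4517 -20.0699]
[ 4.3 -0.7  0.7] [ 0.0004 -0.0002  0.0017]
[ 4.3 -0.7  0.7] [0.0604 0.0005 0.0024]
```

Request:
move_arm(increments=[4,0,0,0.01,0,0.001,0,4,0,0,0.035,0,0.002,0,4,0,0,0.055,0,0.002,0,4,0,0,0.063,0,0.002,0,4,0,0,0.067,0,0.002,0,4,0,0,0.07,0,0.002,0,4,0,0,0.0725,0,0.002,0,4,0,0,0.0725,0,0.002,0])

```text
time_s: 22.38
tcp_pos: [0.4999, -0.0719, 0.1311]
ee_rot: [[0.011, -0.977, 0.214], [-0.016, 0.214, 0.977], [-1.0, -0.015, -0.013]]
wrist_force: [-6.4, -0.7, 12.6]
gripper_width: 0.005
```

```bash
python3 - <<'E'
from h import *
st()
E
```

```text
t 22.38 tcp [ 0.4999 -0.0719  0.1311] local [0.0008 0.0003 0.1311] x [ 0.0113 -0.0162 -0.9998] y [-0.9768  0.2138 -0.0145] F [-6.3628 -0.701  12.579 ] g 0.005427445295288072 j [ 10.898   15.8763 -25.2346   1.3811 -48.4358 -24.1617]
```

Request:
move_arm(increments=[0,0,0,0.002,0,0,0,0,0,0,0.004,0,0,0,0,0,0,0.004,0,0,0])

```text
time_s: 22.63
tcp_pos: [0.4999, -0.072, 0.1308]
ee_rot: [[0.012, -0.977, 0.213], [-0.017, 0.213, 0.977], [-1.0, -0.016, -0.014]]
wrist_force: [-14.8, 2.6, 34.0]
gripper_width: 0.005
```

```bash
python3 - <<'E'
from h import *
st()
E
```

```text
t 22.63 tcp [ 0.4999 -0.072   0.1308] local [0.0009 0.0002 0.1308] x [ 0.0124 -0.017  -0.9998] y [-0.977   0.2125 -0.0158] F [-14.8008   2.614   34.0248] g 0.004683575899852121 j [ 10.9286  15.8708 -25.3369   1.4623 -48.2858 -24.1761]
```

Request:
move_arm(increments=[0,0,0,-0.01,0,0,0,0,0,0,-0.04,0,0,0,0,0,0,-0.08,0,0,0,0,0,0,-0.12,0,0.02,0,0,0,0,-0.13,0.02,0.06,0,0,0,0,-0.13,0.04,0.1,0,0,0,0,-0.13,0.06,0.14,0,0,0,0,-0.13,0.08,0.18,0,0,0,0,-0.13,0.1,0.22,0,0,0,0,-0.13,0.12,0.24,0,0,0,0,-0.13,0.12,0.24,0])

```text
time_s: 23.55
tcp_pos: [0.4319, 0.1957, 0.2511]
ee_rot: [[0.015, -0.978, 0.209], [-0.011, 0.208, 0.978], [-1.0, -0.017, -0.008]]
wrist_force: [-0.2, -0.2, 0.3]
gripper_width: 0.008
```

```bash
python3 - <<'E'
from h import *
st()
s=r.capture('scene');b=r.capture('top')
cv2.imwrite('pics/18.png',s[:,:,::-1])
x=cv2.resize(s[120:220,235:300],None,fx=9,fy=6,interpolation=cv2.INTER_CUBIC)
y=cv2.resize(b[140:240,240:370],None,fx=5,fy=5,interpolation=cv2.INTER_CUBIC)
cv2.imwrite('pics/17.png',x[:,:,::-1]);cv2.imwrite('pics/17t.png',y[:,:,::-1])
E
```

```text
t 23.55 tcp [0.4319 0.1957 0.2511] local [-0.1265  0.2453  0.2511] x [ 0.0147 -0.0114 -0.9998] y [-0.9779  0.2083 -0.0167] F [-0.2441 -0.1938  0.2638] g 0.008183693360095997 j [ 44.773    5.9892 -18.6545   1.1605 -65.2225 -57.2891]
```

View pics/17.png

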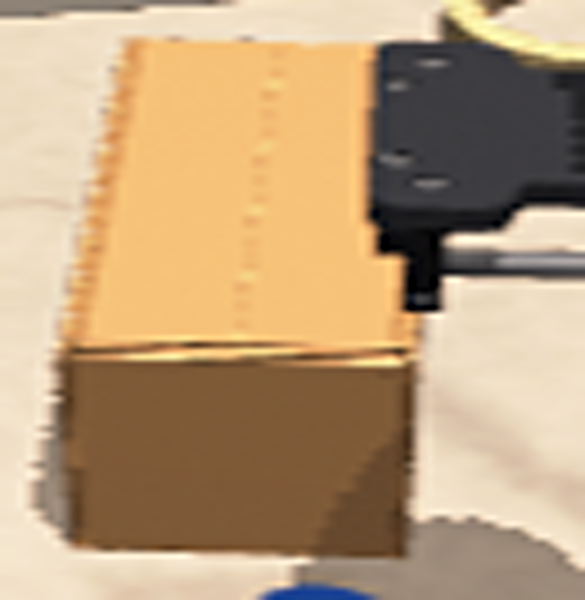

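View pics/17t.png

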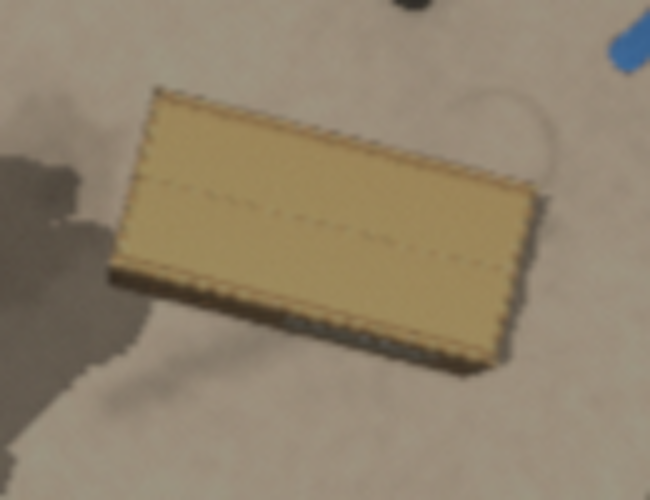

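View pics/18.png

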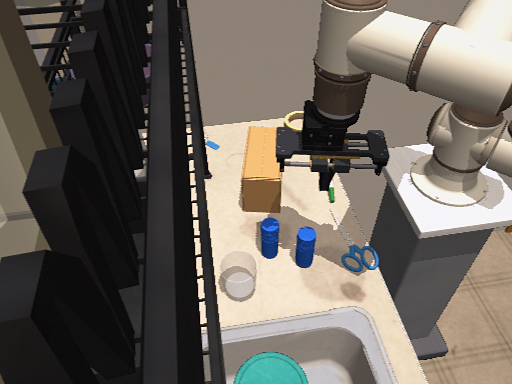

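```bash
python3 - <<'E'
from h import *
print(r.finish_job());st()
E
```

```text
the job is handed in; nothing more can be done
None
the job is handed in; nothing more can be done
```

The jar is packed in the empty +y cell, the carton is closed, and I handed the job in at about 24 s of the 64 s allowed; the hand-in gave no verdict.

- **Jar:** I gripped it by the cap and lowered it until the tool height (0.086–0.089 m) matched the jar resting on the cell floor. I let go with the fingers opened only to 52 mm. It looked upright in the cell afterwards, but I couldn't check it again once the flaps were closed.
- **Flaps:** I folded left short, right short, near long, then far long (with the tool tilted about 18° to clear the shelf). After that I pressed down on the seam.
- **Unplanned contact:** while I was lowering the jar, the gripper body probably touched the long flaps and pushed them slightly further open. The wrist force stayed around 5 N and it did no harm.
- **Final checks:**
  - **Flatness:** the seam stopped hard at about 0.123 m under 34 N. That is one board thickness above the 0.120 m rim. The scene view still shows the seam about 3–4 mm higher than the creases, and pressing did not change it. I take this to be the long flaps resting on the short ones, roughly 0.06–0.09 rad, which is under the 0.12 limit but not by much.
  - **Glass and blue jars:** they look unmoved in the last picture.
  - **Arm:** it ended clear of everything.

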